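Seat the filter in the lamp module and close its tray

TASK

The round glass filter lies loose on the drawn-out filter tray of the microscope's lamp module. With the tray still out, nudge the filter along the tray with the fingertips until it drops flat into its round recess, then push the tray fully home into the module. Do not lift the filter or push it off the tray, and leave everything else on the bench as it is.

Things in the scene. Friction and masses are not known exactly. Their poses are not given: they have to be found in the camera images.
- module: White lamp module fixed on the bench. Origin: on the bench top. Its +x is the way the tray slides home, z up, y across the tray. In its frame the housing is a block from x = 40 to 210 mm, 130 mm wide, 72 mm tall (round black light port on the roof to 78 mm). The tray comes out of the face at x = 40 mm through a slot whose roof is 31 mm above the bench: only a filter down in the recess passes.
- tray (a joint): How far the tray is pushed in, in m: 0 fully drawn out, 0.12 fully home against its stop. It starts between 0 and 0.015, stays where it is left, and slides stiffly (about 2 N of friction, no spring, no latch).
- cell (a point): Centre of the flat black floor of the tray's round recess; moves with the tray, axes parallel to the module's. Recess 45 mm in diameter, 7 mm deep, floor 19 mm above the bench. The tray is an aluminium slab 100 mm wide (50 mm either side of this point), its flat rimless top (deck) 26 mm above the bench; it reaches 120 mm from this point towards module -x, its free end.
- tray_end (a point): Middle of the tray's free end face, a flat upright face 100 mm wide from 4 to 26 mm above the bench, looking towards module -x; this point is 15 mm above the bench. Push here along module +x to close the tray; when home this point has come to module x = 0. Under the tray a fixed rail 60 mm wide and 3 mm high lies on the bench.
- filter: The loose filter: a flat disc 40 mm in diameter, 6 mm thick, black rim and greenish glass, about 30 g, lying on the tray's deck between the recess and the tray's free end. Origin: centre of its underside; z is its axis. Seated in the recess, its top is 1 mm below the deck.
- canister: Bystander: clear objective canister with a black lid, standing, 40 mm diameter, 63 mm tall. Origin: centre of its underside.
- oil_bottle: Bystander: small bottle of 30 mm diameter, 70 mm tall, standing. Origin: centre of its underside.
- eyepiece: Bystander: black eyepiece, 38 mm diameter above and 29 mm below, 52 mm tall, standing on the module's roof. Origin: centre of its underside.
- lens_cap: Bystander: plain black lens cap without glass, 52 mm diameter, 9 mm thick, lying on the bench beside the tray. Origin: centre of its underside.
- petri: Bystander: shallow glass dish, 88 mm diameter, 15 mm tall, on the bench beside the tray. Origin: centre of its underside.
- slide_box: Bystander: closed flat blue box, 90 x 170 x 34 mm. Origin: centre of its underside.
- forceps: Bystander: straight steel forceps, 140 mm long, 5 mm thick, lying on the bench. Origin: on the bench, near its middle.
Things that resemble listed ones, but are neither listed nor needed, are in the scene too. Leave any blue or yellow look-alike of the filter alone.

How it is judged:
By the outcome, as a careful person would: the job done as asked, in the order asked, and still so for the second after the job is handed in, with the robot touching nothing.
It also fails if it takes over 48 s, if anything falls off the work surface, if the arm or the gripper's body presses on something with over 40 N, if the wrist force passes 120 N, or if a joint passes its speed limit or range.

ROBOT

A 6-joint arm with a two-finger parallel gripper is mounted at the origin on the work surface. World frame = base frame: x ahead of the robot, y to its left, z up, the work surface at z = 0. Lengths are in m, angles in rad, forces in N, time in s.
With the tool pointing down it reaches from about 0.35 to 0.775 m from the base axis. Payload 7.3 kg.
Tool frame: the origin (TCP) lies between the finger pads; the fingertips stand 17 mm ahead of it and the grasp point (between the pads) lies 2 mm behind it; z points along the fingers, y is the direction in which the jaws open and shut (so a half turn about z gives the same grasp; the last joint's range is limited). The gripper opens to 92 mm and grips with 3 to 60 N. Pads are 19 mm wide; open, the fingers measure 130 mm over their backs; the gripper's body (75 mm by 190 mm) begins 47 mm behind the grasp point.
Start: joints at [1.184, 0.342, 1.524, -0, 1.275, -0.146], TCP at [0.125, 0.51, 0.244] pointing down, gripper open.
Joint ranges: [-2.53, 2.53], [-0.77, 2.02], [0.04, 2.7], [-1, 4.14], [0.28, 2.66], [-3.11, 3.11]. Speed limits (rad/s): [2.57, 2.57, 3.14, 3.14, 3.14, 3.14].

INTERFACE

Orientations are given as [roll, pitch, yaw] about the fixed x, y, z axes, in that order (R = Rz(yaw) Ry(pitch) Rx(roll)).
In Python, from cell import sensors, vision, hand_in gives the robot as it stands.
- The arm moves only by the tool step_arm, never from a script. Its argument "series" is a list of rows, each a list of 5 numbers: the opening, from 0 (shut) to 1 (fully open), then the shift along the world's x, y, z each as a share of 25 mm, from -1 to 1, then the turn about the world's z as a share of 0.08 rad, from -1 to 1. A call has 1 to 12 rows; each row shifts and turns the commanded pose from where the row before left it; what a row does not reach is not made up. A row lasts 1/10 s, in which the tool goes at most 50 mm and 8.59 degrees, less where a joint would pass 70% of its speed; a pose out of reach is approached as far as the arm can. A call with a number of a shift or a turn outside -1 to 1 is refused whole. A call with a gripper value outside its range is refused whole. The fingers move at their own pace and stop on an object; "squeeze" is the grip in N (left out, the last holds). Time passes only in rows, so rows that do not move let the fingers close. It gives the time, the measured TCP pose, the force and the opening at its end, in the units of the state.
- sensors.observe(): the state, without advancing time (a new reading comes with each control period).
- vision.read_camera(name): name is "side" or "top"; returns a dict with "pixels" (384x512x3 uint8, blue, green, red), "range_z" (384x512 float32, m along the optical axis (not along the pixel's ray), 0 where there is no reading), "camera_matrix" (3x3 intrinsics, pixels), "pose" (4x4, takes a point from camera to world coordinates). Camera axes: x right, y down, z forward; pixel columns grow to the right and rows downward; lengths in m; the calibration is good to about 2 mm. A picture is of the moment at which its call begins.
- hand_in(): hands the job in, once; it reports no verdict.
The state is a dict: "time": time; "qpos": joint angles; "qvel": joint speeds; "joint_efforts": joint torques, N m; "tool_pos": TCP position; "tool_rot": TCP orientation; "contact_force": force on the tool from outside, world axes, zero at the start; "torque": the same for the moment, N m; "opening": finger opening in m.
Only numpy, scipy, OpenCV 4.12 (cv2) and the standard library are available. Lean on these libraries where they do the work, as an engineer would, in place of code of your own. Each camera call takes 0.05 s, during which the arm holds its last target.

## Working session

There is one attempt and no reset: what is moved stays moved. The work goes in short steps, Python scripts to look and compute and a tool call to move; the robot and the scene stay as the last step left them, time stands still between calls to the robot, and variables do not carry over. Pictures are saved under pics/ and viewed, and the job is handed in when it is done.

Besides the shell and the picture viewer there is one more tool, called after "Call:" in YAML: its name, and indented under it one key for each argument. step_arm: Moves the arm, as the interface text tells. Its arguments: {"type":"object","properties":{"series":{"type":"array","items":{"type":"array","items":{"type":"number","minimum":-1,"maximum":1}}},"squeeze":{"type":"number"}},"required":["series"]}

```bash
mkdir -p pics; cat > h.py <<'E'
import numpy as np, cv2
from cell import sensors, vision
def snap(name,tag):
    d=vision.read_camera(name); cv2.imwrite(f'pics/{tag}.png',d['pixels']); np.savez(f'/tmp/{tag}.npz',**d); return d
def load(tag): return dict(np.load(f'/tmp/{tag}.npz'))
def pt(d,u,v,z=None):
    K=d['camera_matrix'];T=d['pose'];r=np.array([(u-K[0,2])/K[0,0],(v-K[1,2])/K[1,1],1.])
    if z is None: s=d['range_z'][int(round(v)),int(round(u))]
    else: s=(z-T[2,3])/(T[:3,:3]@r)[2]
    return T[:3,:3]@(r*s)+T[:3,3]
E
python3 - <<'E'
from h import *
for n in('top','side'):
    d=snap(n,n+'0'); print(d['pose'].round(3),d['camera_matrix'])
print(sensors.observe())
E
```

```text
[[-0.02  -0.985  0.171  0.373]
 [-1.     0.02  -0.     0.013]
 [-0.003 -0.171 -0.985  1.325]
 [ 0.     0.     0.     1.   ]] [[491.37111978   0.         253.29180078]
 [  0.         491.37111978 191.70491644]
 [  0.           0.           1.        ]]
[[ 0.969 -0.125  0.216  0.271]
 [-0.249 -0.518  0.819 -1.281]
 [ 0.01  -0.846 -0.532  0.928]
 [ 0.     0.     0.     1.   ]] [[485.02315177   0.         255.74899167]
 [  0.         485.02315177 190.62585197]
 [  0.           0.           1.        ]]
{'time': 0.1, 'qpos': array([ 1.18400214e+00,  3.42645707e-01,  1.52489242e+00,  1.23265784e-05,
        1.27538712e+00, -1.45987780e-01]), 'qvel': array([-1.92995956e-03,  6.79320589e-04, -6.99215874e-04,  2.95703573e-05,
       -1.24894053e-04,  2.76130453e-03]), 'joint_efforts': array([ 2.10968596e-03, -4.31990504e+01, -2.44698966e+01,  7.19085149e-02,
        5.25523850e-02, -2.07569190e-05]), 'tool_pos': array([0.12505063, 0.5095571 , 0.2431284 ]), 'tool_rot': array([-3.14027595e+00, -2.05513974e-04,  2.90078252e+00]), 'contact_force': array([-0.36907083, -0.29621409, -0.46150516]), 'torque': array([ 0.01271876, -0.00370033,  0.00128787]), 'opening': 0.09140575705016618}
```

View pics/top0.png

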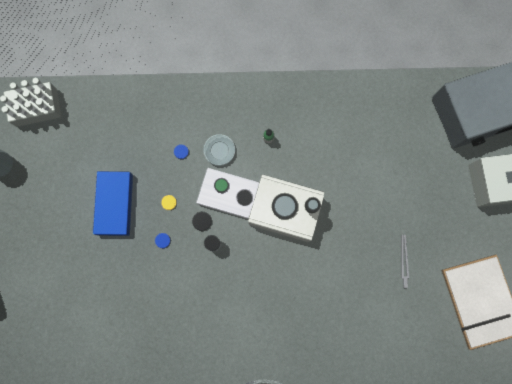

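View pics/side0.png

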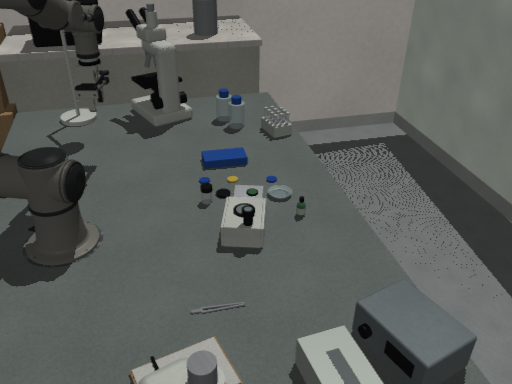

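```bash
python3 - <<'E'
from h import *
d=load('top0'); c=d['pixels'][125:260,150:340]
cv2.imwrite('pics/top0c.png',cv2.resize(c,None,fx=4,fy=4,interpolation=cv2.INTER_CUBIC))
E
```

```text
(no output)
```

View pics/top0c.png

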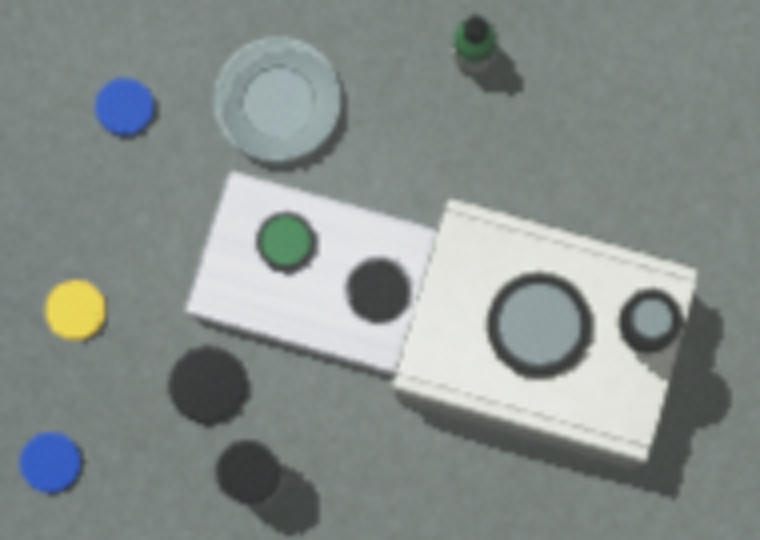

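The top crop shows the green filter at crop (287,242), the recess at (379,290), and the tray end corners at (232,172) and (188,311). The lens cap sits at (208,385), the canister at (248,472) and the petri dish at (278,102).

```bash
python3 - <<'E'
from h import *
d=load('top0')
f=lambda x,y,z:pt(d,150+(x+.5)/4-.5,125+(y+.5)/4-.5,z)
P={}
for n,x,y,z in [('filt',287,242,.032),('rec',379,290,.024),('cA',232,172,.026),('cB',188,311,.026),('rA',434,231,.026),('rB',397,373,.026),
 ('mA',449,200,.072),('mB',697,270,.072),('mC',648,460,.072),('mD',395,384,.072),('cap',208,385,.009),('can',248,472,.063),('petri',278,102,.015)]:
    P[n]=f(x,y,z); print(n,P[n].round(4))
e=(P['cA']+P['cB'])/2
print('width',np.linalg.norm(P['cA']-P['cB']),'end',e)
# axis from edges
for a,b in [('cA','rA'),('cB','rB'),('mA','mB'),('mD','mC'),('filt','rec')]:
    v=P[b]-P[a]; print(a,b,np.degrees(np.arctan2(v[1],v[0])),np.linalg.norm(v[:2]))
v=P['cA']-P['cB'];print(np.degrees(np.arctan2(v[1],v[0]))-90-0)
v=P['rec']-e; print('end-rec',np.linalg.norm(v[:2]),np.degrees(np.arctan2(v[1],v[0])))
# depth based heights
for n,u,w in [('filt',287,242),('rec',379,290),('deck',330,220)]:
    print(n,pt(d,150+u/4,125+w/4))
# subpixel centers
hsv=cv2.cvtColor(d['pixels'],cv2.COLOR_BGR2HSV)
m=cv2.inRange(hsv,(45,80,40),(85,255,255)); n,l,s,c=cv2.connectedComponentsWithStats(m)
for i in range(1,n):
    if s[i,4]>15: print('green',s[i],c[i],pt(d,*c[i],.032).round(4))
g=cv2.cvtColor(d['pixels'],cv2.COLOR_BGR2GRAY)
m=((g<110)*255).astype(np.uint8)[180:212,232:257]; n,l,s,c=cv2.connectedComponentsWithStats(m)
for i in range(1,n): 
    if s[i,4]>15:print('dark',s[i],c[i]+[232,180],pt(d,*(c[i]+[232,180]),.024).round(4))
E
```

```text
filt [0.6179 0.0976 0.032 ]
rec [0.5854 0.0367 0.024 ]
cA [0.668  0.1348 0.026 ]
cB [0.5735 0.1646 0.026 ]
rA [ 0.6245 -0.001   0.026 ]
rB [0.5289 0.0256 0.026 ]
mA [ 0.636  -0.0108  0.072 ]
mB [ 0.5865 -0.1701  0.072 ]
mC [ 0.4645 -0.1335  0.072 ]
mD [0.5164 0.0266 0.072 ]
cap [0.5254 0.1531 0.009 ]
can [0.4627 0.1219 0.063 ]
petri [0.7191 0.104  0.015 ]
width 0.09914225360474843 end [0.62072743 0.14968034 0.026     ]
cA rA -107.74794958074425 0.14261310308550737
cB rB -107.76714041647197 0.14592096824487494
mA mB -107.2705048846144 0.16682931781349053
mD mC -107.94779693020412 0.1682270863113167
filt rec -118.09700010032317 0.0690307449998746
-107.49776915065897
end-rec 0.11839511517356588 -107.36777887802738
filt [0.61652547 0.09647033 0.03374976]
rec [0.58503338 0.0357684  0.01976188]
deck [0.63261136 0.06789131 0.02528724]
green [264 132   9   7  32] [267.53125 135.875  ] [ 0.7519 -0.0294  0.032 ]
green [216 179  11  12 107] [220.95327103 184.63551402] [0.6193 0.0987 0.032 ]
dark [  5  10  15  16 185] [244.18918919 197.28648649] [0.585  0.0372 0.024 ]
```

Call:
step_arm:
  series:
    - [0.26,0.97,-0.72,0,-1]
    - [0.26,0.97,-0.72,0,-1]
    - [0.26,0.97,-0.72,0,-1]
    - [0.26,0.97,-0.72,0,-1]
    - [0.26,0.97,-0.72,0,-1]
    - [0.26,0.97,-0.72,0,-1]
    - [0.26,0.97,-0.72,0,-1]
    - [0.26,0.97,-0.72,0,-1]
    - [0.26,0.97,-0.72,0,-1]
    - [0.26,0.97,-0.72,0,-1]
    - [0.26,0.97,-0.72,0,-1]
    - [0.26,0.97,-0.72,0,-1]

```text
time: 1.3
tool_pos: [0.4169, 0.2929, 0.2434]
tool_rot: [-3.141, 0.0, 1.937]
contact_force: [-0.3, -0.1, -0.1]
opening: 0.0239
```

```bash
python3 - <<'E'
from h import *
d=load('top0')
# refined fits: filter disc (green+black rim) and recess against light deck
g=d['pixels'].astype(int)
up=cv2.resize(d['pixels'],None,fx=8,fy=8,interpolation=cv2.INTER_CUBIC)
r=up[:,:,2]
for nm,(u,v),z in [('filter',(221.3,185),.029),('recess',(244.5,197.2),.026)]:
    x0,y0=int((u-12)*8),int((v-12)*8); s=24*8
    m=(r[y0:y0+s,x0:x0+s]<140).astype(np.uint8)
    n,l,st,c=cv2.connectedComponentsWithStats(m)
    i=l[s//2,s//2]; print(st[i])
    cs,_=cv2.findContours((l==i).astype(np.uint8),cv2.RETR_EXTERNAL,cv2.CHAIN_APPROX_NONE)
    (ex,ey),ax,_=cv2.fitEllipse(max(cs,key=len)); U=(ex+x0+.5)/8-.5;V=(ey+y0+.5)/8-.5
    p=pt(d,U,V,z); print(nm,U,V,p.round(4),np.array(ax)/8*1.28/491)
E
```

```text
[   39    41   122   125 11482]
filter 221.2596731185913 185.286865234375 [0.618  0.0981 0.029 ] [0.03829389 0.0400692 ]
[   33    36   128   130 13053]
recess 244.2154541015625 197.23210048675537 [0.5848 0.0371 0.026 ] [0.04123269 0.0422339 ]
```

Call:
step_arm:
  series:
    - [0.26,0.974,-0.72,-0.3,-0.98]
    - [0.26,0.974,-0.72,-0.3,-0.98]
    - [0.26,0.974,-0.72,-0.3,-0.98]
    - [0.26,0.974,-0.72,-0.3,-0.98]
    - [0.26,0.974,-0.72,-0.3,-0.98]
    - [0.26,0.974,-0.72,-0.3,-0.98]
    - [0.26,0.974,-0.72,-0.3,-0.98]
    - [0.26,0.974,-0.72,-0.3,-0.98]
    - [0.26,0.974,-0.72,-0.3,-0.98]
    - [0.26,0,0,-1,-0.98]
    - [0.26,0,0,-1,-1]
    - [0.26,0,0,0,0]

```text
time: 2.5
tool_pos: [0.6329, 0.1313, 0.1218]
tool_rot: [-3.134, 0.005, 1.076]
contact_force: [0.2, 0.3, -0.0]
opening: 0.0239
```

```bash
python3 - <<'E'
from h import *
d=snap('top','top1'); cv2.imwrite('pics/top1c.png',cv2.resize(d['pixels'][125:260,150:340],None,fx=4,fy=4,interpolation=cv2.INTER_CUBIC))
print(sensors.observe())
E
```

```text
{'time': 2.55, 'qpos': array([ 8.65168221e-02,  6.71370346e-01,  1.30918366e+00, -7.12357855e-05,
        1.16577689e+00,  5.79001973e-01]), 'qvel': array([ 0.00544219, -0.04350022, -0.05037136,  0.00293656,  0.01353218,
       -0.02010199]), 'joint_efforts': array([ -0.31100697, -55.75164199, -21.9766742 ,   0.06242436,
        -0.17437282,   0.34446616]), 'tool_pos': array([0.63410532, 0.13166511, 0.12428343]), 'tool_rot': array([-3.13766244e+00,  2.64739872e-03,  1.07834460e+00]), 'contact_force': array([0.56480753, 0.80785536, 0.61147979]), 'torque': array([-0.12533299,  0.0480476 ,  0.03988731]), 'opening': 0.023875399317906436}
```

View pics/top1c.png

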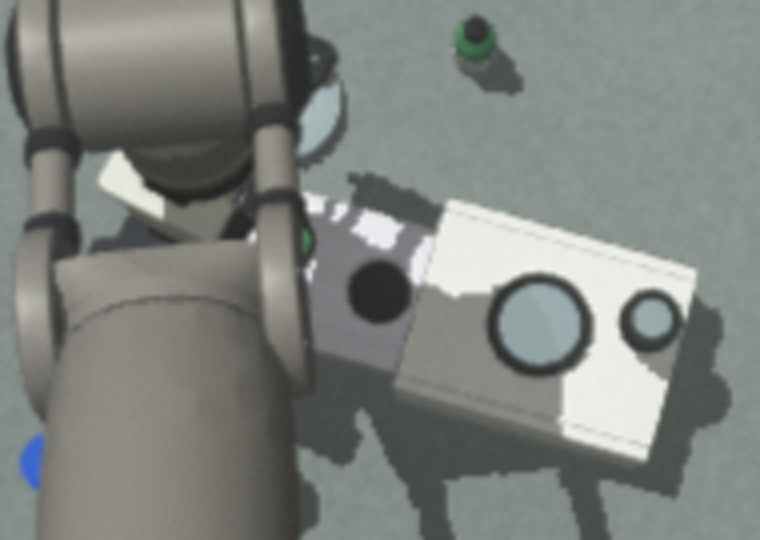

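The arm hides most of the filter in this view: a green sliver shows at crop (305,240), and the recess at (379,291) hasn't moved. I'll descend behind the filter.

Call:
step_arm:
  series:
    - [0.26,0.04,0,-0.5,0]
    - [0.26,0,0,-0.5,0]
    - [0.26,0,0,-0.5,0]
    - [0.26,0,0,-0.5,0]
    - [0.26,0,0,-0.5,0]
    - [0.26,0,0,-0.4,0]
    - [0.26,0,0,0,0]
    - [0.26,0,0,0,0]
    - [0.26,0,0,0,0]

```text
time: 3.45
tool_pos: [0.6368, 0.1319, 0.0544]
tool_rot: [3.14, -0.001, 1.077]
contact_force: [0.8, -0.8, 0.4]
opening: 0.0237
```

```bash
python3 - <<'E'
from h import *
print(sensors.observe())
d=snap('side','side1'); cv2.imwrite('pics/side1c.png',cv2.resize(d['pixels'][150:260,180:320],None,fx=5,fy=5,interpolation=cv2.INTER_CUBIC))
E
```

```text
{'time': 3.45, 'qpos': array([ 8.65265448e-02,  7.51360943e-01,  1.36701452e+00, -2.11618722e-05,
        1.02180419e+00,  5.80546914e-01]), 'qvel': array([-3.35762735e-04, -6.42936592e-03, -2.16752639e-05,  5.91839398e-04,
        1.67600144e-04, -1.63537807e-04]), 'joint_efforts': array([ 2.85421729e-04, -5.84553444e+01, -2.07867515e+01,  7.43423752e-02,
       -6.96664763e-03, -7.87102726e-04]), 'tool_pos': array([0.63684534, 0.1319234 , 0.05440111]), 'tool_rot': array([ 3.14040124e+00, -7.59897291e-04,  1.07678744e+00]), 'contact_force': array([ 0.79557185, -0.83810392,  0.37192446]), 'torque': array([-0.12299504,  0.09565925,  0.02418198]), 'opening': 0.023689369319930712}
```

View pics/side1c.png

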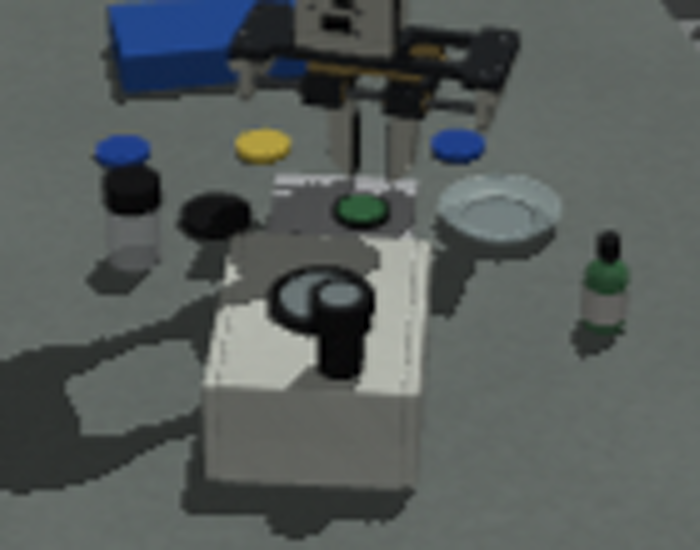

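The fingers straddle the line behind the filter (crop 362,208), near the tray's end. I'll lower the last bit and start pushing.

Call:
step_arm:
  series:
    - [0.26,0,0,-0.36,0]
    - [0.26,-0.096,-0.175,0,0]
    - [0.26,-0.096,-0.175,0,0]
    - [0.26,-0.096,-0.175,0,0]
    - [0.26,-0.096,-0.175,0,0]
    - [0.26,-0.096,-0.175,0,0]
    - [0.26,-0.096,-0.175,0,0]
    - [0.26,-0.096,-0.175,0,0]
    - [0.26,-0.096,-0.175,0,0]
    - [0.26,-0.096,-0.175,0,0]
    - [0.26,0,0,0,0]
    - [0.26,0,0,0,0]

```text
time: 4.7
tool_pos: [0.6148, 0.0924, 0.0448]
tool_rot: [3.141, -0.0, 1.077]
contact_force: [0.0, -0.2, -0.5]
opening: 0.024
```

```bash
python3 - <<'E'
from h import *
o=sensors.observe();print(o['tool_pos'],o['contact_force'],o['tool_rot'])
d=snap('side','side2'); cv2.imwrite('pics/side2c.png',cv2.resize(d['pixels'][150:250,200:310],None,fx=6,fy=6,interpolation=cv2.INTER_CUBIC))
d=snap('top','top2'); cv2.imwrite('pics/top2c.png',cv2.resize(d['pixels'][125:260,150:340],None,fx=4,fy=4,interpolation=cv2.INTER_CUBIC))
E
```

```text
[0.61476148 0.09238584 0.04478792] [ 0.02108289 -0.15687219 -0.45982496] [ 3.14144225e+00 -4.93882205e-05  1.07655409e+00]
```

View pics/side2c.png

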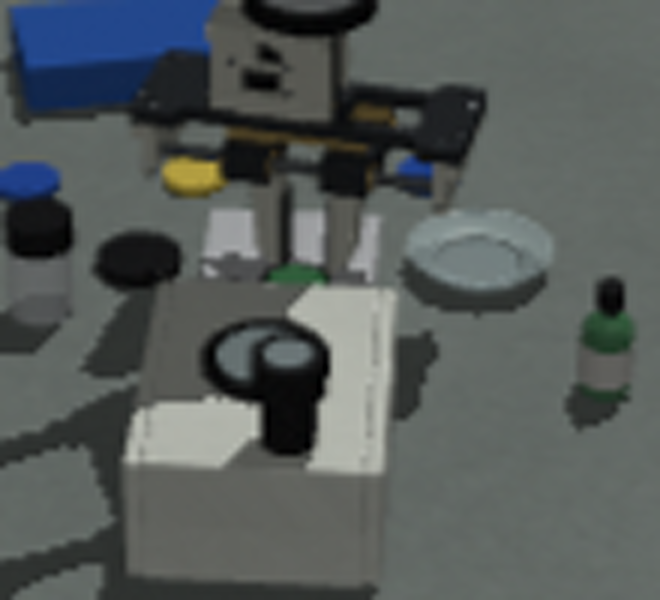

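View pics/top2c.png

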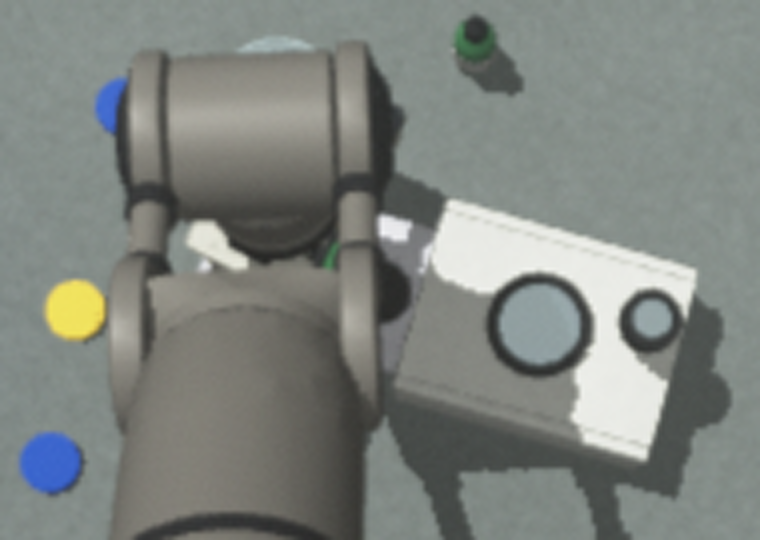

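The side view shows the filter cradled between the fingers at (295,275). In the top view its green edge is at (335,255), and the recess edge is ahead of it at (395,292).

Call:
step_arm:
  series:
    - [0.26,-0.085,-0.159,0,0]
    - [0.26,-0.085,-0.159,0,0]
    - [0.26,-0.085,-0.159,0,0]
    - [0.26,-0.085,-0.159,0,0]
    - [0.26,-0.085,-0.159,0,0]
    - [0.26,-0.085,-0.159,0,0]
    - [0.26,-0.085,-0.159,0,0]
    - [0.26,-0.085,-0.159,0,0]
    - [0.26,0,0,0,0]
    - [0.26,0,0,0,0]

```text
time: 5.8
tool_pos: [0.5977, 0.0606, 0.0448]
tool_rot: [3.142, -0.0, 1.077]
contact_force: [-0.3, -0.1, -0.0]
opening: 0.0239
```

```bash
python3 - <<'E'
from h import *
o=sensors.observe();print(o['tool_pos'],o['contact_force'],o['tool_rot'])
d=snap('top','top3'); cv2.imwrite('pics/top3c.png',cv2.resize(d['pixels'][125:260,150:340],None,fx=4,fy=4,interpolation=cv2.INTER_CUBIC))
E
```

```text
[0.59772711 0.06062091 0.04475985] [-0.32614556 -0.07293221 -0.01230594] [ 3.14152682e+00 -1.58507593e-05  1.07659560e+00]
```

View pics/top3c.png

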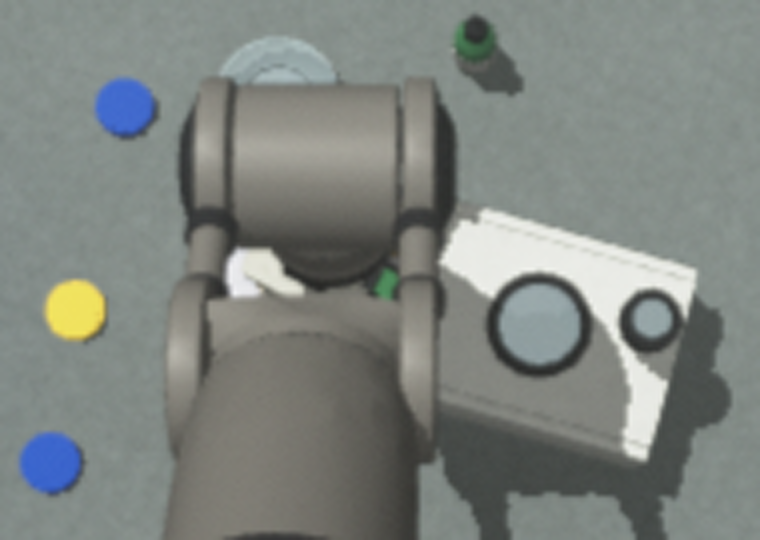

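The green glass is just visible at (387,283), over the recess. I'll push 4 mm more, then back off and rise to look.

Call:
step_arm:
  series:
    - [0.26,-0.04,-0.07,0,0]
    - [0.26,-0.04,-0.07,0,0]
    - [0.26,0,0,0,0]
    - [0.26,0,0,0,0]
    - [0.26,0.1,0.18,0,0]
    - [0.26,0.1,0.18,0.2,0]
    - [0.26,0.2,0.4,1,0]
    - [0.26,0.3,0.9,1,0]
    - [0.26,0.3,0.9,1,0]
    - [0.26,0.3,0.9,0,0]
    - [0.26,0.3,0.9,0,0]
    - [0.26,0,0,0,0]

```text
time: 7.05
tool_pos: [0.6363, 0.1695, 0.1253]
tool_rot: [3.141, -0.002, 1.08]
contact_force: [-0.6, 0.4, -0.4]
opening: 0.0237
```

```bash
python3 - <<'E'
from h import *
o=sensors.observe();print(o['time'],o['tool_pos'],o['contact_force'],o['tool_rot'])
d=snap('top','top4'); cv2.imwrite('pics/top4c.png',cv2.resize(d['pixels'][125:260,150:340],None,fx=4,fy=4,interpolation=cv2.INTER_CUBIC))
E
```

```text
7.05 [0.63627542 0.16953344 0.12528696] [-0.56972041  0.3662634  -0.38023997] [ 3.14062765e+00 -1.75794683e-03  1.07993449e+00]
```

View pics/top4c.png

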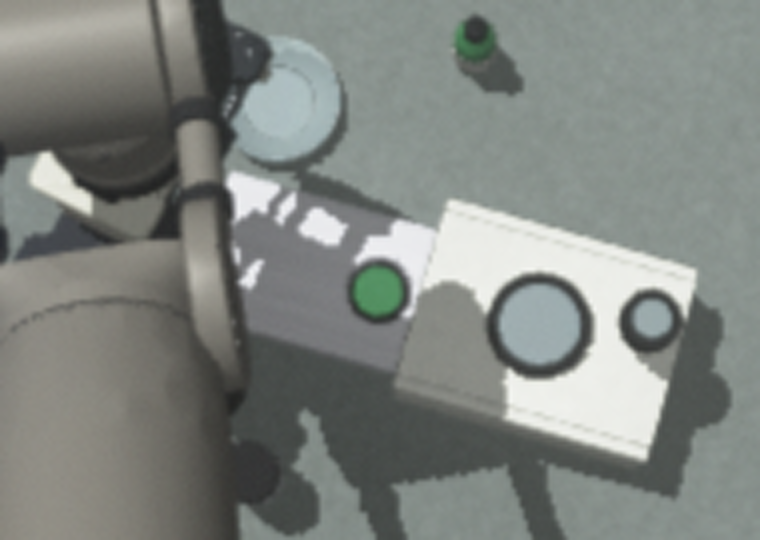

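The filter now sits exactly at the recess position, crop (379,291). I'll check the depth to see whether it lies flat and below the deck.

```bash
python3 - <<'E'
from h import *
d=load('top4'); d0=load('top0')
def H(d,u,v): return pt(d,u,v)[2]
for v in range(190,206,2): print(' '.join(f'{H(d,u,v)*1000:5.1f}' for u in range(233,256,2)))
Z=[H(d,u,v) for u in range(240,249) for v in range(193,202)]; P=np.array([pt(d,u,v) for u in range(239,250) for v in range(192,203)])
A=np.c_[P[:,:2]-P[:,:2].mean(0),np.ones(len(P))]; print('plane',np.linalg.lstsq(A,P[:,2],rcond=None)[0], 'mean',np.mean(Z))
D=[H(d0,u,v) for u in range(228,236) for v in range(178,182)];print('deck0',np.mean(D),[H(d,u,v) for u,v in((225,205),(235,205),(235,190))])
g=np.array([H(d0,u,v) for u in range(219,224) for v in range(183,188)]);print('filter0',g.mean(), 'rec0',np.mean([H(d0,u,v) for u in range(241,247) for v in range(194,200)]))
E
```

```text
25.5  27.1  22.5  29.5  24.7  23.5  20.7  19.7  27.1  27.3  27.3  26.2
 25.5  29.2  23.4  22.5  27.9  26.2  27.1  26.9  27.5  25.8  29.3  25.9
 27.5  28.3  21.2  30.4  24.8  28.0  28.4  26.4  26.0  28.1  25.7  24.3
 26.9  29.4  22.5  26.7  23.8  29.5  28.9  21.8  22.9  26.6  28.5  73.5
 29.4  25.9  26.4  24.6  25.8  28.4  31.9  30.2  24.9  27.1  27.2  70.6
 27.5  23.5  22.7  22.6  20.8  25.4  28.5  29.3  26.1  27.6  23.9  70.4
 30.7  26.9  22.4  29.2  25.6  26.8  24.7  27.1  28.8  19.7  24.3  77.9
1325.3  28.9   8.5  26.4  18.3  24.5  24.5  23.4  25.5  25.6  71.1  73.9
plane [-0.0188555   0.00295901  0.02620497] mean 0.026262317233143952
deck0 0.02670369627662491 [np.float64(0.024817961252342702), np.float64(0.028409110238411195), np.float64(0.027097179397165272)]
filter0 0.03325376120455149 rec0 0.020656306088537895
```

The filter surface is at 26.3 mm against a measured deck of 26.7 mm. It was 33.3 mm before, so it dropped 7.0 mm and is flat and seated. Next I'll go behind the tray end.

Call:
step_arm:
  series:
    - [0.26,-0.1,0.3,0,0.77]
    - [0.26,-0.08,0.3,0,0.77]
    - [0.26,0,0,-0.3,0.77]
    - [0.26,0,0,-0.7,0]
    - [0.26,0,0,-0.7,0]
    - [0.26,0,0,-0.7,0]
    - [0.26,0,0,-0.7,0]
    - [0.26,0,0,-0.6,0]
    - [0.26,0,0,0,0]
    - [0.26,0,0,0,0]
    - [0.26,0,0,0,0]

```text
time: 8.2
tool_pos: [0.6319, 0.1812, 0.0334]
tool_rot: [3.14, -0.001, 1.261]
contact_force: [0.1, 0.2, 0.0]
opening: 0.0238
```

```bash
python3 - <<'E'
from h import *
o=sensors.observe();print(o['time'],o['tool_pos'],o['contact_force'],o['tool_rot'])
d=snap('side','side5'); cv2.imwrite('pics/side5c.png',cv2.resize(d['pixels'][150:250,200:310],None,fx=6,fy=6,interpolation=cv2.INTER_CUBIC))
E
```

```text
8.2 [0.63193694 0.18117264 0.03335505] [0.11560005 0.18258356 0.01298673] [ 3.13983943e+00 -7.96875228e-04  1.26145081e+00]
```

View pics/side5c.png

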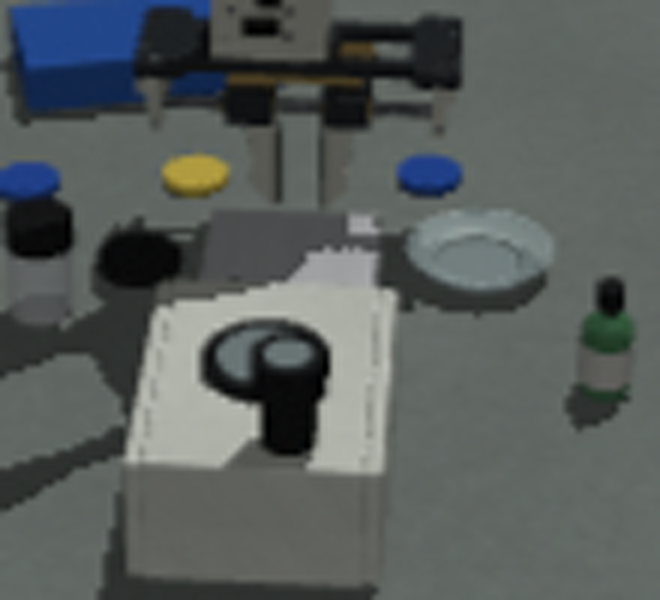

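The fingers are down behind the tray end at (265–335,200), centred and clear of the dish and the cap. Starting the tray push.

Call:
step_arm:
  series:
    - [0.26,-0.097,-0.305,-0.08,0]
    - [0.26,-0.097,-0.305,0,0]
    - [0.26,-0.036,-0.114,0,0]
    - [0.26,-0.036,-0.114,0,0]
    - [0.26,-0.036,-0.114,0,0]
    - [0.26,-0.048,-0.152,0,0]
    - [0.26,-0.06,-0.19,0,0]
    - [0.26,-0.06,-0.19,0,0]
    - [0.26,-0.06,-0.19,0,0]
    - [0.26,-0.06,-0.19,0,0]
    - [0.26,-0.06,-0.19,0,0]
    - [0.26,-0.06,-0.19,0,0]

```text
time: 9.45
tool_pos: [0.6134, 0.1247, 0.0303]
tool_rot: [3.141, -0.0, 1.262]
contact_force: [-0.0, 2.5, 1.8]
opening: 0.024
```

Call:
step_arm:
  series:
    - [0.26,-0.06,-0.19,0,0]
    - [0.26,-0.06,-0.19,0,0]
    - [0.26,-0.06,-0.19,0,0]
    - [0.26,-0.06,-0.19,0,0]
    - [0.26,-0.06,-0.19,0,0]
    - [0.26,-0.06,-0.19,0,0]

```text
time: 10.05
tool_pos: [0.6044, 0.0962, 0.0303]
tool_rot: [3.141, 0.0, 1.262]
contact_force: [0.6, 2.3, 2.3]
opening: 0.0241
```

```bash
python3 - <<'E'
from h import *
o=sensors.observe();print(o['time'],o['tool_pos'],o['contact_force'],o['tool_rot'])
d=snap('top','top6'); cv2.imwrite('pics/top6c.png',cv2.resize(d['pixels'][125:260,150:340],None,fx=4,fy=4,interpolation=cv2.INTER_CUBIC))
E
```

```text
10.05 [0.60437744 0.09618471 0.03026751] [0.5961479  2.31005296 2.2732166 ] [3.1414314e+00 1.2287763e-05 1.2615617e+00]
```

View pics/top6c.png

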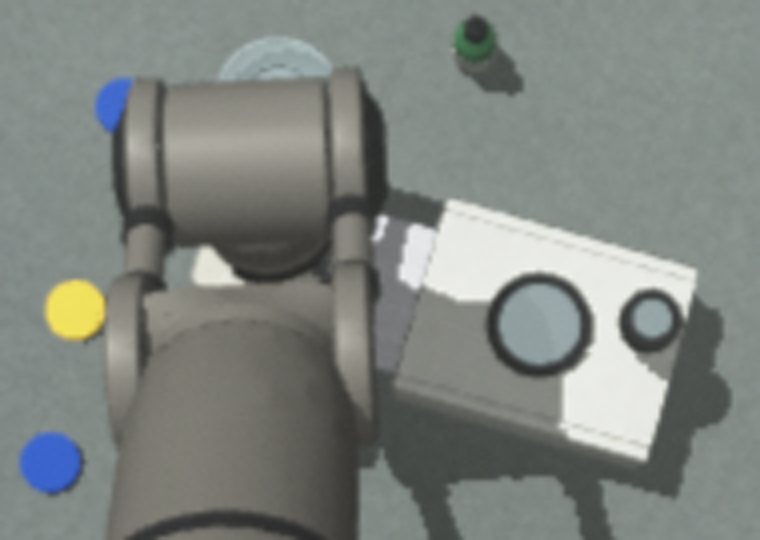

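The recess has passed into the slot with only about 2.4 N of force. Continuing.

Call:
step_arm:
  series:
    - [0.26,-0.06,-0.19,0,0]
    - [0.26,-0.06,-0.19,0,0]
    - [0.26,-0.06,-0.19,0,0]
    - [0.26,-0.06,-0.19,0,0]
    - [0.26,-0.048,-0.152,0,0]
    - [0.26,-0.036,-0.114,0,0]
    - [0.26,0,0,0,0]

```text
time: 10.8
tool_pos: [0.5961, 0.0703, 0.0302]
tool_rot: [-3.141, 0.001, 1.261]
contact_force: [-0.2, -0.4, 0.3]
opening: 0.024
```

Call:
step_arm:
  series:
    - [0.26,-0.024,-0.076,0,0]
    - [0.26,-0.024,-0.076,0,0]
    - [0.26,-0.012,-0.038,0,0]
    - [0.26,0,0,0,0]

```text
time: 11.2
tool_pos: [0.5948, 0.0661, 0.0302]
tool_rot: [-3.141, 0.0, 1.262]
contact_force: [-0.1, 1.0, -0.2]
opening: 0.0239
```

Call:
step_arm:
  series:
    - [0.26,-0.012,-0.038,0,0]
    - [0.26,-0.012,-0.038,0,0]
    - [0.26,0,0,0,0]

```text
time: 11.5
tool_pos: [0.5941, 0.0642, 0.0302]
tool_rot: [-3.141, 0.0, 1.262]
contact_force: [0.5, 1.5, -0.8]
opening: 0.024
```

Call:
step_arm:
  series:
    - [0.26,-0.012,-0.038,0,0]
    - [0.26,-0.012,-0.038,0,0]
    - [0.26,0,0,0,0]

```text
time: 11.8
tool_pos: [0.5935, 0.0623, 0.0302]
tool_rot: [-3.141, 0.0, 1.262]
contact_force: [-0.3, 1.8, -0.9]
opening: 0.0239
```

Call:
step_arm:
  series:
    - [0.26,-0.012,-0.038,0,0]
    - [0.26,-0.012,-0.038,0,0]
    - [0.26,0,0,0,0]

```text
time: 12.1
tool_pos: [0.593, 0.0603, 0.0302]
tool_rot: [-3.141, 0.0, 1.261]
contact_force: [-0.5, 1.6, -0.6]
opening: 0.024
```

Call:
step_arm:
  series:
    - [0.26,-0.012,-0.038,0,0]
    - [0.26,0,0,0,0]

```text
time: 12.3
tool_pos: [0.5927, 0.0594, 0.0302]
tool_rot: [-3.141, 0.0, 1.262]
contact_force: [-0.5, 1.4, -1.5]
opening: 0.0239
```

Call:
step_arm:
  series:
    - [0.26,-0.012,-0.038,0,0]
    - [0.26,-0.012,-0.038,0,0]
    - [0.26,0,0,0,0]

```text
time: 12.6
tool_pos: [0.5924, 0.0586, 0.0303]
tool_rot: [3.141, -0.002, 1.261]
contact_force: [1.6, 6.3, -1.0]
opening: 0.0237
```

Call:
step_arm:
  series:
    - [0.26,-0.012,-0.038,0,0]
    - [0.26,0,0,0,0]

```text
time: 12.8
tool_pos: [0.5924, 0.0586, 0.0303]
tool_rot: [3.141, -0.003, 1.261]
contact_force: [1.3, 11.0, -1.9]
opening: 0.024
```

Call:
step_arm:
  series:
    - [0.26,-0.012,-0.038,0,0]
    - [0.26,0,0,0,0]

```text
time: 13.0
tool_pos: [0.5924, 0.0585, 0.0303]
tool_rot: [3.14, -0.004, 1.261]
contact_force: [2.9, 15.0, -2.9]
opening: 0.0239
```

Call:
step_arm:
  series:
    - [0.26,-0.012,-0.038,0,0]
    - [0.26,0,0,0,0]

```text
time: 13.2
tool_pos: [0.5924, 0.0585, 0.0304]
tool_rot: [3.14, -0.006, 1.261]
contact_force: [4.7, 18.1, -4.4]
opening: 0.0239
```

The tray has met a hard stop: the position is fixed and the force rose to about 19 N. I'll back off and look.

Call:
step_arm:
  series:
    - [0.26,0.06,0.19,0,0]
    - [0.26,0.097,0.305,0,0]
    - [0.26,0.12,0.38,0,0]
    - [0.26,0.12,0.38,0.5,0]
    - [0.26,0.12,0.38,1,0]
    - [0.26,0,0.8,1,0]
    - [0.26,-0.3,0.9,1,0]
    - [0.26,-0.5,0.9,1,0]
    - [0.26,-0.8,0.9,0.5,0]
    - [0.26,-0.8,0.9,0,0]
    - [0.26,-0.8,0.9,0,0]
    - [0.26,-0.8,0.9,0,0]

```text
time: 14.4
tool_pos: [0.5035, 0.2516, 0.1556]
tool_rot: [3.141, -0.0, 1.261]
contact_force: [-0.6, 0.5, 0.3]
opening: 0.0241
```

Call:
step_arm:
  series:
    - [0.26,-0.8,0.9,0,0]
    - [0.26,-0.8,0.9,0,0]
    - [0.26,-0.8,0.9,0,0]
    - [0.26,0,0,0,0]
    - [0.26,0,0,0,0]

```text
time: 14.9
tool_pos: [0.4442, 0.3186, 0.1555]
tool_rot: [3.141, -0.0, 1.263]
contact_force: [0.3, 1.1, 0.7]
opening: 0.0237
```

```bash
python3 - <<'E'
from h import *
o=sensors.observe();print(o['time'],o['tool_pos'],o['contact_force'])
d=snap('top','top7'); cv2.imwrite('pics/top7c.png',cv2.resize(d['pixels'][125:260,150:340],None,fx=4,fy=4,interpolation=cv2.INTER_CUBIC))
d=snap('side','side7'); cv2.imwrite('pics/side7.png',d['pixels'])
E
```

```text
14.9 [0.44421059 0.31860812 0.15547946] [0.25709627 1.12848206 0.72697398]
```

View pics/top7c.png

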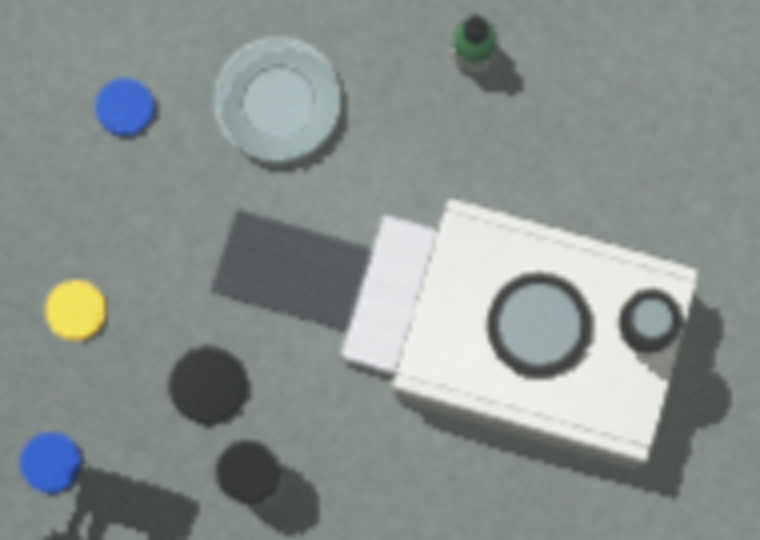

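View pics/side7.png

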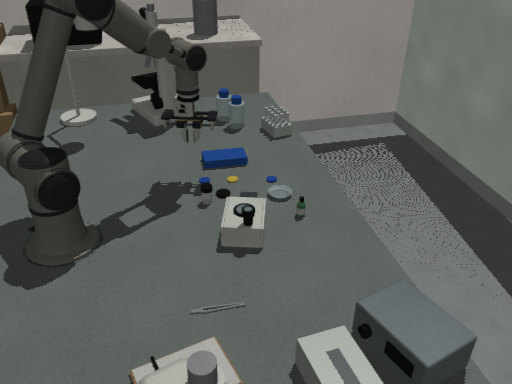

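The tray is in: its end corners are at crop (383,215) and (342,355), and the bystanders look unmoved. I'll check that it sticks out the expected 40 mm.

```bash
python3 - <<'E'
from h import *
d=load('top7'); d0=load('top0')
f=lambda x,y,z:pt(d,150+(x+.5)/4-.5,125+(y+.5)/4-.5,z)
a=np.array([-.3024,-.9532])
for p,q in [((383,215),(434,231)),((342,355),(394,373))]: print((f(*q,.026)-f(*p,.026))[:2]@a)
m=(f(383,215,.026)+f(342,355,.026))/2; print(m, (m[:2]-[.6207,.1497])@a)
df=cv2.absdiff(d['pixels'],d0['pixels']).max(2)>40
n,l,s,c=cv2.connectedComponentsWithStats(df.astype(np.uint8))
print([tuple(x) for x in s[1:] if x[4]>6])
E
```

```text
0.03607403231418259
0.03665129078346979
[0.58897041 0.04755426 0.026     ] 0.10696034750147093
[(np.int32(197), np.int32(168), np.int32(56), np.int32(49), np.int32(1615)), (np.int32(43), np.int32(203), np.int32(113), np.int32(181), np.int32(5588)), (np.int32(89), np.int32(211), np.int32(2), np.int32(6), np.int32(9)), (np.int32(147), np.int32(242), np.int32(136), np.int32(142), np.int32(6322)), (np.int32(40), np.int32(247), np.int32(7), np.int32(9), np.int32(45)), (np.int32(40), np.int32(257), np.int32(7), np.int32(11), np.int32(15)), (np.int32(85), np.int32(270), np.int32(28), np.int32(19), np.int32(377)), (np.int32(56), np.int32(318), np.int32(9), np.int32(10), np.int32(58))]
```

```bash
python3 -c "
from cell import hand_in
print(hand_in())"
```

```text
the job is handed in; nothing more can be done
None
```

The filter is seated in its recess and the tray is pushed fully home. The job was handed in at about 15 s of robot time.

I nudged the filter along the tray between the slightly opened fingertips until it dropped in. Then I pushed the tray at its end face until it hit its stop.

- **Filter:** its top dropped 7.0 mm, to 0.4 mm below the measured deck (nominally 1 mm, within the depth noise). It lay flat to within about 1° and was centred in the recess.
- **Tray:** it moved about 107 mm at roughly 2–3 N, with no jam at the slot. It then stopped dead, and the force rose to about 19 N without further movement.
- **Disagreement:** the tray now sticks out 36 mm in the picture, against 40 mm nominal. I put this down to how the housing edge looks from above. The same shift fits the starting measurement, and the hard stop supports the tray being home.
- **Rest of the bench:** comparing the top pictures from before and after, the only changes were the tray area and the arm with its shadow. The gripper was clear of everything at hand-in.

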